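# Cull the bad rails from a joinery batch

### The arm

A 6-joint arm with a two-finger parallel gripper is mounted at the origin on the work surface. World frame = base frame: x ahead of the robot, y to its left, z up, the work surface at z = 0. Lengths are in m, angles in rad, forces in N, time in s.
With the tool pointing down it reaches from about 0.3 to 0.875 m from the base axis. Payload 6.4 kg.
Tool frame: the origin (TCP) lies at the very end of the fingers, on their centre line; the grasp point (between the pads) lies robot.pinch_z behind it (robot.pinch_z is the distance from the TCP to the grasp point, in m); z points along the fingers, y is the direction in which the jaws open and shut (so a half turn about z gives the same grasp; the last joint's range is limited). The gripper opens to 85 mm and grips with 20 to 120 N. Pads are 22 mm wide; open, the fingers measure 114 mm over their backs; the gripper's body (76 mm by 85 mm) begins 54 mm behind the grasp point. The pads swing forward as they close: fully open they stand 13 mm farther back than shut.
Start: joints at [1.108, 0.181, 1.607, -0, 1.354, -0.206], TCP at [0.146, 0.556, 0.231] pointing down, gripper open.
Joint ranges: [-2.99, 2.99], [-0.89, 2.07], [0.3, 2.58], [-1.14, 4.28], [0, 2.63], [-3.12, 3.12]. Speed limits (rad/s): [2.57, 2.57, 3.01, 3.14, 3.14, 3.14].

### API

Orientations are given as a unit quaternion [x, y, z, w].
In Python, from rig import readout, capture, camera_params, order, search_frame, regions_of, mark_of, robot gives the robot as it stands. The module is installed in compiled form; this text tells all that it offers.
- The arm moves only by the tool send_rows, never from a script. Its arguments are lists of equal length, an entry for each row: "grip": the opening, from -1 (shut) to 1 (fully open); "delta_pos": the shift along the world's x, y, z in units of 25 mm (1.0 is 25 mm), a list of three; "twist": the turn about the world's z in rad. In form: {"grip": [grip, ...], "delta_pos": [[tx, ty, tz], ...], "twist": [twist, ...]}. A call has 1 to 12 rows; each row shifts and turns the commanded pose from where the row before left it; what a row does not reach is not made up. A row lasts 1/8 s, in which the tool goes at most 62.5 mm and 10.7 degrees, less where a joint would pass 70% of its speed; a pose out of reach is approached as far as the arm can. A call is refused whole if a number of a shift passes 1 or a number of a turn 0.188, either way. A call with a gripper value outside its range is refused whole. The fingers move at their own pace and stop on an object; "force" is the grip in N (left out, the last holds). Time passes only in rows, so rows that do not move let the fingers close. It gives the time, the measured TCP pose, the force and the opening at its end, in the units of the state.
- readout.observe(): the state, without advancing time (a new reading comes with each control period).
- capture(name): name is "scene" or "top"; returns the picture (384x512x3 uint8, blue, green, red); there is no depth.
- camera_params(name): a dict with "fx", "fy", "cx", "cy" (pixels), "cam_to_world" (4x4, takes a point from camera to world coordinates). Camera axes: x right, y up, looking along -z (the intrinsics and any distortion apply to the point x, -y, -z); pixel columns grow to the right and rows downward; lengths in m; the calibration is good to about 2 mm. A picture is of the moment at which its call begins. camera_params takes no time and is no camera call.
- order.hand_in(): hands the job in, once; it reports no verdict.
Trained networks look in the newest picture that a camera, given by its name, has taken for a name from the list of things; names that differ only in an ending like _2 or _b are one class to them, and where a whole thing is asked for, a point or a joint stands for the part that bears it (a point fixed in the world has none). Each returns a list of dicts, best first, with "score" (0 to 1); they miss things now and then, are a little off and sometimes report something else, mostly with a low value. They report only what shows in the picture. A call takes as long as a camera call. They do not tell look-alikes from the thing itself.
- search_frame(camera, name): "rect" ([centre column, centre row, width, height] in pixels, round what is visible of it).
- regions_of(camera, name): "mask" (384x512 bool, what is visible of it) and "rect" ([centre column, centre row, width, height] in pixels, round what is visible of it).
- mark_of(camera, name): "at" ([column, row] in pixels: a listed point, or the origin of a listed thing).
The state is a dict: "time": time; "qpos": joint angles; "dq": joint speeds; "joint_efforts": joint torques, N m; "tcp_pos": TCP position; "orientation": TCP orientation; "force": force on the tool from outside, world axes, zero at the start; "torque": the same for the moment, N m; "finger_gap": finger opening in m.
Only numpy, scipy, OpenCV 4.12 (cv2) and the standard library are available. Lean on these libraries where they do the work, as an engineer would, in place of code of your own. Each camera call takes 0.05 s, during which the arm holds its last target.

### The job

Five tenoned wooden rails lie on the joiner's bench; three alike are good and two are bad. Put the one whose tenon has snapped off into the offcut box, and lay the one that is too long on the bench hook, flat on its board and snug along the fence with neither end overhanging, ready for trimming. Leave the three good rails and the other things on the bench where they are.

Things in the scene. Friction and masses are not known exactly. Their poses are not given: they have to be found in the camera images.
- rail_good1: plain light-wood rail lying flat: square block 90 mm long x 32 wide x 32 high, and on each end a tenon (stub) 12 wide x 24 high in the middle of the end face, 20 long; 130 overall. A GOOD one: three of the five are exactly like this. Origin at the centre of the block (16 above the bench); x along the rail, y across it, z up. Mass about 55 g.
- rail_good2: plain light-wood rail lying flat: square block 90 mm long x 32 wide x 32 high, and on each end a tenon (stub) 12 wide x 24 high in the middle of the end face, 20 long; 130 overall. A GOOD one: three of the five are exactly like this. Origin at the centre of the block (16 above the bench); x along the rail, y across it, z up. Mass about 55 g.
- rail_good3: plain light-wood rail lying flat: square block 90 mm long x 32 wide x 32 high, and on each end a tenon (stub) 12 wide x 24 high in the middle of the end face, 20 long; 130 overall. A GOOD one: three of the five are exactly like this. Origin at the centre of the block (16 above the bench); x along the rail, y across it, z up. Mass about 55 g.
- rail_broken: plain light-wood rail lying flat: square block 90 mm long x 32 wide x 32 high, and on each end a tenon (stub) 12 wide x 24 high in the middle of the end face, but the one on its +x end has snapped off to a 4 stump (the other is 20 long); 114 overall. BAD: belongs in the offcut box. Origin at the centre of the block (16 above the bench); x along the rail, y across it, z up. Mass about 55 g.
- rail_long: plain light-wood rail lying flat: square block 120 mm long x 32 wide x 32 high, and on each end a tenon (stub) 12 wide x 24 high in the middle of the end face, 20 long; 160 overall. BAD, 30 too long: belongs on the bench hook. Origin at the centre of the block (16 above the bench); x along the rail, y across it, z up. Mass about 74 g.
- bench_hook: bench hook, fixed: plywood board 240 mm (x) x 150 (y) x 18 thick; a dark wooden fence, 24 wide, stands 14 above the board along all its +y edge. Origin at the centre of the underside, on the bench; x along the fence, y towards it. Fence's inner face at y +51; a rail snug along it has its centre at y +35, z +34. Fingers holding only a rail's upper 18 or less clear the fence (top at 32).
- offcut_box: open plywood box fixed to the bench, 216 mm (x) x 166 (y) x 65 high outside, walls and floor 8 thick (inside 200 x 150), with two small offcuts (up to 14 high) fixed in opposite corners. Origin at the centre of its underside, on the bench; x along its longer side.
- try_square: bystander: try square lying flat beyond the batch, dark wooden stock 115 x 26 x 18, steel blade 150 x 26 mm; origin under the stock's centre
- glue_bottle: bystander: white plastic bottle standing upright, 60 across, 150 mm tall; origin at the centre of its underside
- mallet: bystander: wooden mallet lying down, head 65 x 120 x 70, handle 170 mm long along -x; origin under the head's centre
Mind the look-alikes: they are no part of the job. Leave any blue or orange look-alike of the rail_long alone.

How it is judged:
At the end, for the whole second after the job is handed in: Snapped rail in the offcut box, its centre below 55 mm; long rail flat on the bench hook, against the fence (gap at most 3.5 mm, parallel to 0.05 rad), ends within the board (2 mm over at most); both at rest; good rails within 15 mm, square, bottle and mallet within 30 mm of their starts (x of rail_broken in the frame of offcut_box between -0.1 and 0.1 m and y of rail_broken in the frame of offcut_box between -0.075 and 0.075 m and z of rail_broken in the frame of offcut_box between 0 and 0.055 m and x of rail_long in the frame of bench_hook between -0.042 and 0.042 m and y of rail_long in the frame of bench_hook between 0.0315 and 0.038 m and z of rail_long in the frame of bench_hook between 0.031 and 0.0365 m and angle between the x axis of rail_long and the x axis of bench_hook, either way round below 0.05 rad and linear speed of each of rail_broken, rail_long below 0.01 m/s and distance of each of rail_good1, rail_good2, rail_good3 from where it was at the start of the episode below 0.015 m and distance of each of try_square, glue_bottle, mallet from where it was at the start of the episode below 0.03 m); the robot touches nothing.
It fails at once if a good rail is moved more than 15 mm (distance of any of rail_good1, rail_good2, rail_good3 from where it was at the start of the episode above 0.015 m).
It fails at once if the try square, the glue bottle or the mallet is moved more than 30 mm (distance of any of try_square, glue_bottle, mallet from where it was at the start of the episode above 0.03 m).
It also fails if it takes over 58 s, if anything falls off the work surface, if the arm or the gripper's body presses on something with over 40 N, if the wrist force passes 120 N, or if a joint passes its speed limit or range.

## Working session

There is one attempt and no reset: what is moved stays moved. The work goes in short steps, Python scripts to look and compute and a tool call to move; the robot and the scene stay as the last step left them, time stands still between calls to the robot, and variables do not carry over. Pictures are saved under pics/ and viewed, and the job is handed in when it is done.

Besides the shell and the picture viewer there is one more tool, called after "Emit:" by a JSON object that holds its "method" and its "body", one argument or row to a line. send_rows: Moves the arm, as the interface text tells. Its arguments: {"type":"object","properties":{"grip":{"type":"array"},"delta_pos":{"type":"array"},"twist":{"type":"array"},"force":{"type":"number"}},"required":["grip","delta_pos","twist"]}

```bash
mkdir -p pics; python3 - <<'E'
from rig import readout,capture,camera_params,robot
import cv2
for n in("top","scene"):
    im=capture(n); cv2.imwrite(f"pics/{n}0.png",im); p=camera_params(n); print(n,p)
print(readout.observe(), robot.pinch_z, [a for a in dir(robot) if a[0]!='_'])
E
```

```text
top {'fx': 434.56792211068665, 'fy': 434.56792211068665, 'cx': 258.81602889589055, 'cy': 189.61057103245093, 'cam_to_world': array([[ 0.12303152,  0.97191531, -0.20060875,  0.30125012],
       [-0.99239144,  0.12145603, -0.02019082,  0.00289224],
       [ 0.00474138,  0.20156651,  0.97946335,  1.08225359],
       [ 0.        ,  0.        ,  0.        ,  1.        ]])}
scene {'fx': 476.8483952987065, 'fy': 476.8483952987065, 'cx': 259.2466170899064, 'cy': 187.34811872645412, 'cam_to_world': array([[ 0.82100089, -0.32879782,  0.46674354,  1.16265309],
       [ 0.57069768,  0.49579021, -0.65459623, -0.91761534],
       [-0.01617706,  0.80379354,  0.59468836,  0.86165337],
       [ 0.        ,  0.        ,  0.        ,  1.        ]])}
{'time': 0.1, 'qpos': array([ 1.10773352e+00,  1.81486214e-01,  1.60787687e+00, -1.58341473e-05,
        1.35380772e+00, -2.06299901e-01]), 'dq': array([-0.00150572, -0.00305923, -0.00265904, -0.00175368,  0.0017543 ,
        0.00066965]), 'joint_efforts': array([ 7.69257458e-04, -4.45876408e+01, -3.52242529e+01, -3.62789015e-04,
        4.13201240e-03, -8.58054227e-05]), 'tcp_pos': array([0.14578806, 0.55570915, 0.23047835]), 'orientation': array([ 1.28027349e-01,  9.91770324e-01, -7.47830553e-04, -2.51884295e-04]), 'force': array([ 0.1388053 ,  0.2376752 , -0.55068474]), 'torque': array([-0.00825669, -0.02314842, -0.05792826]), 'finger_gap': 0.08565345843832561} 0.0187 ['MotionError', 'pinch_z']
```

View pics/top0.png

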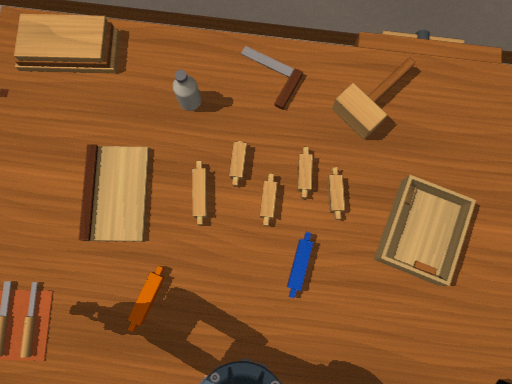

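View pics/scene0.png

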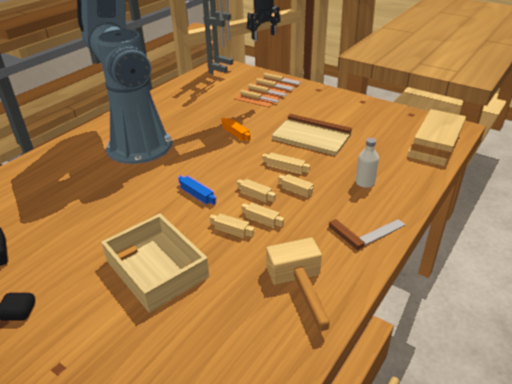

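Top view candidates: A (200,193), B (238,163), C (269,200), D (305,173), E (337,193). Blue (300,265) and orange (146,299) are look-alikes. A looks long and B looks broken. I'll confirm with an enlarged crop.

```bash
cat > h.py <<'E'
import numpy as np,cv2
from rig import camera_params
def w2p(n,P):
    p=camera_params(n);T=np.linalg.inv(p['cam_to_world']);P=np.atleast_2d(P)
    c=P@T[:3,:3].T+T[:3,3]
    return np.c_[p['fx']*c[:,0]/-c[:,2]+p['cx'],p['fy']*-c[:,1]/-c[:,2]+p['cy']]
def p2w(n,px,z):
    p=camera_params(n);M=p['cam_to_world'];px=np.atleast_2d(px).astype(float)
    d=np.c_[(px[:,0]-p['cx'])/p['fx'],-(px[:,1]-p['cy'])/p['fy'],-np.ones(len(px))]@M[:3,:3].T
    return M[:3,3]+d*((z-M[2,3])/d[:,2])[:,None]
E
python3 - <<'E'
import cv2
im=cv2.imread("pics/top0.png")
cv2.imwrite("pics/c0.png",cv2.resize(im[125:245,180:360],None,fx=4.4,fy=4.4,interpolation=cv2.INTER_CUBIC))
cv2.imwrite("pics/c1.png",cv2.resize(im[135:250,70:160],None,fx=5,fy=5,interpolation=cv2.INTER_CUBIC))
im=cv2.imread("pics/scene0.png")
cv2.imwrite("pics/c2.png",cv2.resize(im[145:245,200:320],None,fx=6,fy=6,interpolation=cv2.INTER_CUBIC))
E
```

```text
(no output)
```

View pics/c0.png

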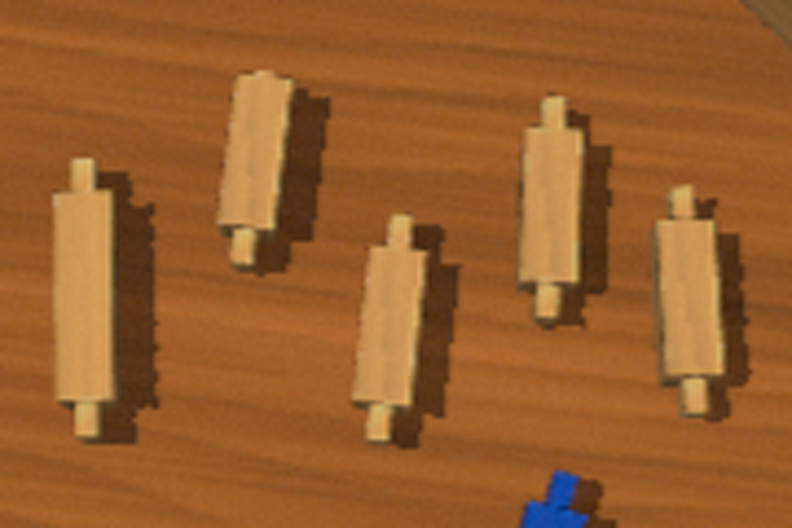

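View pics/c1.png

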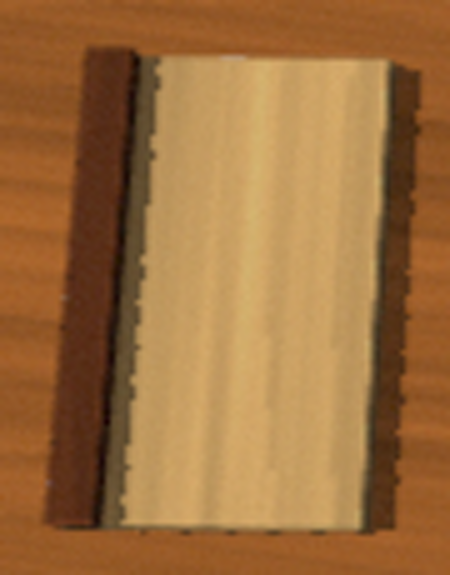

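View pics/c2.png

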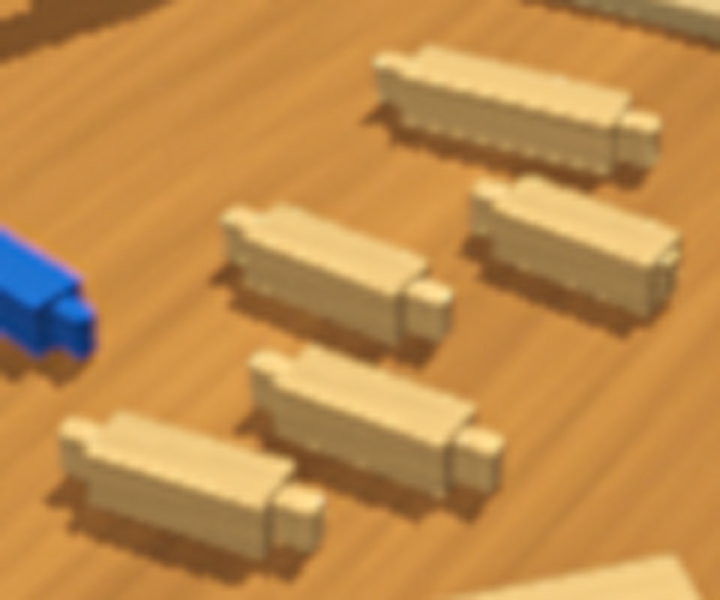

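```bash
cat > fit.py <<'E'
import numpy as np,cv2
from h import *
from scipy.optimize import least_squares
def fit(obs,x0):
    # obs: list of (cam, local pt, pixel) ; pose x,y,yaw
    def r(q):
        c,s=np.cos(q[2]),np.sin(q[2]);o=[]
        for n,l,p in obs:
            W=[q[0]+c*l[0]-s*l[1],q[1]+s*l[0]+c*l[1],l[2]]
            o.append(w2p(n,W)[0]-p)
        return np.ravel(o)
    s=least_squares(r,x0,loss='soft_l1');return s.x,r(s.x).reshape(-1,2)
def pose(q,l):
    l=np.atleast_2d(l).astype(float);c,s=np.cos(q[2]),np.sin(q[2])
    return np.c_[q[0]+c*l[:,0]-s*l[:,1],q[1]+s*l[:,0]+c*l[:,1],l[:,2]]
E
python3 - <<'E'
from fit import *
def cr(u,v,s,ox,oy): return np.array([(u+.5)/s-.5+ox,(v+.5)/s-.5+oy])
T=lambda u,v:cr(u,v,4.4,180,125)
H=lambda u,v:cr(u,v,5,70,135)
S=lambda u,v:cr(u,v,6,200,145)
print(p2w("top",[T(85,297),T(256,150)],.032))
print(p2w("top",[H(90,288)],.032))
# far (top of image) = +x world ; image left = +y world. yaw ~0
A=[("top",(.06,.016,.032),T(54,191)),("top",(.06,-.016,.032),T(114,190)),("top",(-.06,.016,.032),T(57,403)),("top",(-.06,-.016,.032),T(116,402)),
("scene",(.06,-.016,.032),S(612,116)),("scene",(.06,.016,.032),S(631,92)),("scene",(-.06,-.016,.032),S(397,72)),("scene",(-.06,.016,.032),S(427,46)),("scene",(.06,-.016,0),S(612,172))]
B=[("top",(.045,.016,.032),T(237,73)),("top",(.045,-.016,.032),T(294,81)),("top",(-.045,.016,.032),T(219,229)),("top",(-.045,-.016,.032),T(276,231)),
("scene",(.045,-.016,.032),S(653,261)),("scene",(.045,.016,.032),S(680,238)),("scene",(-.045,-.016,.032),S(499,207)),("scene",(-.045,.016,.032),S(530,176)),("scene",(.045,-.016,0),S(653,315))]
K=[("top",(.12,-.075,.018),H(392,60)),("top",(-.12,-.075,.018),H(366,530)),("top",(.12,.075,.032),H(86,47)),("top",(.12,.051,.032),H(136,48)),("top",(-.12,.075,.032),H(45,525)),("top",(-.12,.051,.032),H(100,527))]
for nm,o,x0 in(("A",A,[.5,.1,0]),("B",B,[.5,.1,0]),("K",K,[.5,.3,0])):
    for sel in("top","scene",None):
        oo=[x for x in o if sel is None or x[0]==sel]
        if len(oo)<3: continue
        q,r=fit(oo,x0);print(nm,sel,q.round(4),abs(r).max().round(2))
    np.save(nm+".npy",q)
im={n:cv2.resize(cv2.imread(f"pics/{n}0.png"),None,fx=4,fy=4,interpolation=cv2.INTER_CUBIC) for n in("top","scene")}
def box(q,hx,hy,z0,z1,y0=0,x0=0):
    P=pose(q,[(x0+a*hx,y0+b*hy,z) for z in(z0,z1) for a,b in((1,1),(1,-1),(-1,-1),(-1,1))])
    for n in im:
        u=(((w2p(n,P)+.5)*4-.5)).round().astype(int)
        for k in(0,4): cv2.polylines(im[n],[u[k:k+4]],True,(0,255,0),1)
        for k in range(4): cv2.line(im[n],tuple(map(int,u[k])),tuple(map(int,u[k+4])),(0,255,0),1)
qA,qB,qK=[np.load(c+".npy") for c in "ABK"]
box(qA,.06,.016,0,.032);box(qB,.045,.016,0,.032);box(qK,.12,.075,0,.018);box(qK,.12,.012,.018,.032,.063)
cv2.imwrite("pics/o0.png",im["top"][520:1000,300:1020]);cv2.imwrite("pics/o1.png",im["scene"][420:840,800:1500])
E
```

```text
[[0.49182272 0.17011946 0.032     ]
 [0.58822674 0.08648085 0.032     ]]
[[0.457681   0.44164409 0.032     ]]
A top [0.4928 0.1701 0.161 ] 0.44
A scene [0.4921 0.1704 0.1908] 0.82
A None [0.4926 0.1702 0.1679] 1.09
B top [0.5866 0.0859 0.0212] 0.54
B scene [0.5896 0.0849 0.0083] 0.99
B None [0.5877 0.0859 0.0187] 1.43
K top [0.4684 0.3788 0.1207] 0.71
K None [0.4684 0.3788 0.1207] 0.71
```

View pics/o0.png

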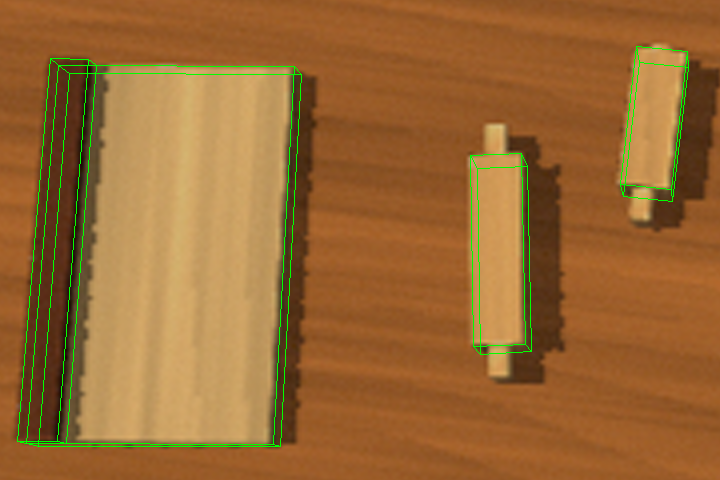

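View pics/o1.png

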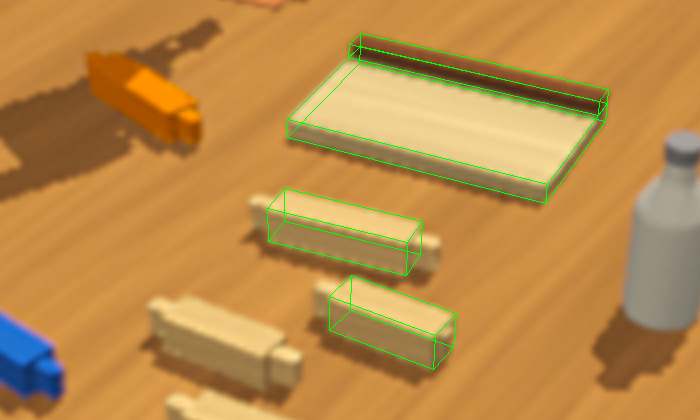

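A is the long rail: the crop shows a clearly longer block with both tenons. B is broken, with its top-end tenon reduced to a stump. C, D and E are good. The model overlay matches in both views, so I'm moving to A.

Emit:
{"method": "send_rows", "body": {
  "grip": [0.6,0.6,0.6,0.6,0.6,0.6,0.6,0.6,0.6,0.6,0.6,0.6],
  "delta_pos": [
    [0.87,-0.96,0],
    [0.87,-0.96,0],
    [0.87,-0.96,0],
    [0.87,-0.96,0],
    [0.87,-0.96,0],
    [0.87,-0.96,0],
    [0.87,-0.96,0],
    [0.87,-0.96,0],
    [0.87,-0.96,0],
    [0.87,-0.96,0],
    [0.87,-0.96,0],
    [0.87,-0.96,0]
  ],
  "twist": [0.035,0.035,0.035,0.035,0.035,0.035,0.035,0.035,0.035,0.035,0.035,0.035],
  "force": 40
}}

```text
time: 1.6
tcp_pos: [0.4074, 0.2672, 0.231]
orientation: [-0.082, 0.997, -0.0, -0.0]
force: [0.2, 0.4, 0.1]
finger_gap: 0.0678
```

Emit:
{"method": "send_rows", "body": {
  "grip": [0.6,0.6,0.6,0.6,0.6,0.6,0.6,0.6,0.6,0.6,0.6],
  "delta_pos": [
    [0.68,-0.776,-0.6],
    [0.68,-0.776,-0.6],
    [0.68,-0.776,-0.6],
    [0.68,-0.776,-0.6],
    [0.69,-0.776,-0.6],
    [0,0,-1],
    [0,0,-1],
    [0,0,-1],
    [0,0,-0.9],
    [0,0,0],
    [0,0,0]
  ],
  "twist": [0.005,0,0,0,0,0,0,0,0,0,0]
}}

```text
time: 2.98
tcp_pos: [0.4927, 0.1712, 0.0594]
orientation: [-0.084, 0.996, 0.0, 0.0]
force: [-0.4, -0.6, 0.1]
finger_gap: 0.0683
```

```bash
python3 - <<'E'
from rig import *
import cv2
im=capture("scene"); cv2.imwrite("pics/s1.png",cv2.resize(im[60:240,180:380],None,fx=4,fy=3.3,interpolation=cv2.INTER_CUBIC))
im=capture("top"); cv2.imwrite("pics/t1.png",im)
print(readout.observe())
E
```

```text
{'time': 3.075, 'qpos': array([ 1.06690536e-01,  2.90178446e-01,  1.86318561e+00, -8.20399498e-06,
        9.86266909e-01, -1.63237459e+00]), 'dq': array([ 0.00083325, -0.00224668, -0.00056134,  0.00040353, -0.00280065,
        0.00173577]), 'joint_efforts': array([-1.04814066e-02, -4.21434617e+01, -2.74844724e+01, -8.66260634e-04,
        1.71020930e-02,  1.37931258e-05]), 'tcp_pos': array([0.49316386, 0.17128792, 0.05992127]), 'orientation': array([-8.40373853e-02,  9.96462120e-01,  1.86998413e-05,  9.80670043e-04]), 'force': array([1.2098187 , 0.59338191, 0.06504067]), 'torque': array([-0.02639627,  0.01100819,  0.02659751]), 'finger_gap': 0.0681964965641172}
```

View pics/s1.png

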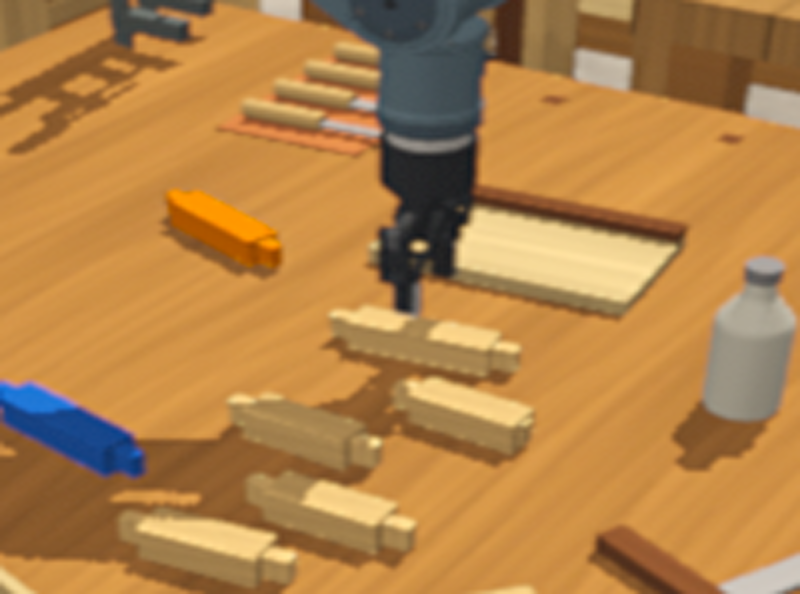

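The gripper is above rail A and aligned, and nothing has been touched. I'll lower it and close.

Emit:
{"method": "send_rows", "body": {
  "grip": [0.6,0.6,0.6,0.6,-1,-1,-1,-1,-1,-1],
  "delta_pos": [
    [0,-0.04,-0.8],
    [0,0,-0.8],
    [0,0,-0.16],
    [0,0,0],
    [0,0,0],
    [0,0,0],
    [0,0,0],
    [0,0,0],
    [0,0,0],
    [0,0,0]
  ],
  "twist": [0,0,0,0,0,0,0,0,0,0],
  "force": 40
}}

```text
time: 4.32
tcp_pos: [0.4931, 0.1703, 0.0157]
orientation: [-0.084, 0.996, 0.0, 0.001]
force: [-1.4, -0.0, 6.9]
finger_gap: 0.0311
```

Emit:
{"method": "send_rows", "body": {
  "grip": [-1,-1,-1,-1,-1,-1],
  "delta_pos": [
    [0,0,0.5],
    [0,0,0.8],
    [0,0,0.8],
    [0,0,0.8],
    [0,0,0],
    [0,0,0]
  ],
  "twist": [0,0,0,0,0,0]
}}

```text
time: 5.08
tcp_pos: [0.4918, 0.1701, 0.0868]
orientation: [-0.084, 0.996, -0.0, -0.0]
force: [0.3, 0.1, -1.4]
finger_gap: 0.0308
```

Emit:
{"method": "send_rows", "body": {
  "grip": [-1,-1,-1,-1,-1,-1,-1,-1,-1,-1,-1,-1],
  "delta_pos": [
    [-0.1,0.85,0],
    [-0.1,0.85,0],
    [-0.1,0.85,0],
    [-0.1,0.85,0],
    [-0.1,0.85,0],
    [-0.1,0.85,0],
    [-0.1,0.85,0],
    [-0.1,0.85,0],
    [-0.1,0.85,0],
    [-0.1,0.84,0],
    [-0.1,0.84,0],
    [0,0,0]
  ],
  "twist": [-0.012,-0.012,-0.012,-0.012,0,0,0,0,0,0,0,0]
}}

```text
time: 6.58
tcp_pos: [0.4644, 0.4052, 0.0873]
orientation: [-0.061, 0.998, 0.0, 0.0]
force: [0.5, 0.4, -1.7]
finger_gap: 0.0312
```

```bash
python3 - <<'E'
from rig import *
import cv2
im=capture("scene"); cv2.imwrite("pics/s2.png",cv2.resize(im[40:190,230:380],None,fx=5,fy=4,interpolation=cv2.INTER_CUBIC))
im=capture("top"); cv2.imwrite("pics/t2.png",cv2.resize(im[100:300,40:240],None,fx=3,fy=3))
o=readout.observe();print(o['tcp_pos'],o['force'],o['finger_gap'],o['time'])
E
```

```text
[0.46458433 0.40351806 0.08709092] [-0.48160662 -0.21336283 -0.90694975] 0.031226644964462005 6.675
```

View pics/s2.png

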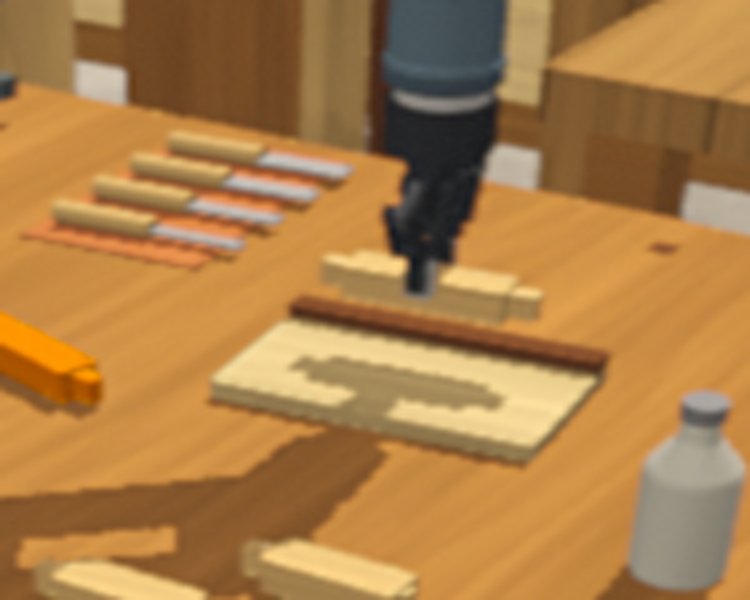

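View pics/t2.png

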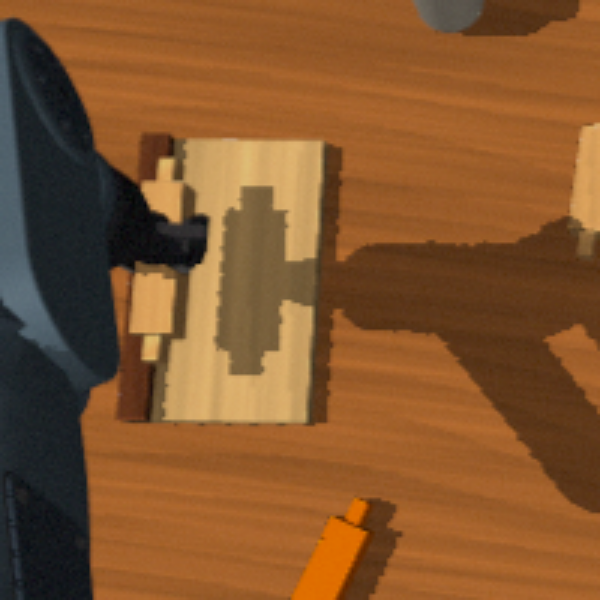

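The rail is held level, over the board and just inside the fence. I'll lower it.

Emit:
{"method": "send_rows", "body": {
  "grip": [-1,-1,-1,-1,-1,-1],
  "delta_pos": [
    [0,0,-0.7],
    [0,0,-0.7],
    [0,0,-0.5],
    [0,0,-0.08],
    [0,0,-0.08],
    [0,0,0]
  ],
  "twist": [0,0,0,0,0,0]
}}

```text
time: 7.42
tcp_pos: [0.4651, 0.4036, 0.0362]
orientation: [-0.06, 0.998, 0.0, 0.0]
force: [-0.0, 0.5, -0.8]
finger_gap: 0.031
```

Emit:
{"method": "send_rows", "body": {
  "grip": [-1,-1,-1,-1,-1,-1],
  "delta_pos": [
    [0,0,-0.06],
    [-0.01,0.08,0],
    [-0.01,0.08,0],
    [-0.01,0.08,0],
    [-0.01,0.08,0],
    [0,0,0]
  ],
  "twist": [0,0,0,0,0,0]
}}

```text
time: 8.18
tcp_pos: [0.4637, 0.4116, 0.0343]
orientation: [-0.06, 0.998, 0.0, 0.0]
force: [0.1, 0.1, -1.2]
finger_gap: 0.0312
```

Emit:
{"method": "send_rows", "body": {
  "grip": [-1,-1,-1],
  "delta_pos": [
    [-0.01,0.08,0],
    [0,0,0],
    [0,0,0]
  ],
  "twist": [0,0,0]
}}

```text
time: 8.55
tcp_pos: [0.4635, 0.4134, 0.0343]
orientation: [-0.06, 0.998, -0.0, -0.0]
force: [-0.1, -0.1, -1.6]
finger_gap: 0.0313
```

No contact yet, so I'll keep creeping.

Emit:
{"method": "send_rows", "body": {
  "grip": [-1,-1,-1],
  "delta_pos": [
    [0,0.06,0],
    [0,0,0],
    [0,0,0]
  ],
  "twist": [0,0,0]
}}

```text
time: 8.93
tcp_pos: [0.4635, 0.4138, 0.0343]
orientation: [-0.06, 0.998, -0.001, -0.0]
force: [-0.1, -5.4, 2.5]
finger_gap: 0.0313
```

Emit:
{"method": "send_rows", "body": {
  "grip": [-1,-1,-1],
  "delta_pos": [
    [0,0.06,0],
    [0,0,0],
    [0,0,0]
  ],
  "twist": [0,0,0]
}}

```text
time: 9.3
tcp_pos: [0.4635, 0.4139, 0.0343]
orientation: [-0.06, 0.998, -0.002, -0.001]
force: [-1.0, -11.3, 5.0]
finger_gap: 0.0308
```

Emit:
{"method": "send_rows", "body": {
  "grip": [-1,-1,-1],
  "delta_pos": [
    [0,-0.04,0],
    [0,0,-0.04],
    [0,0,0]
  ],
  "twist": [0,0,0]
}}

```text
time: 9.68
tcp_pos: [0.4636, 0.4138, 0.0338]
orientation: [-0.06, 0.998, -0.001, -0.0]
force: [-1.0, -8.0, 6.4]
finger_gap: 0.0311
```

Emit:
{"method": "send_rows", "body": {
  "grip": [0,0.2,0.4,0.4],
  "delta_pos": [
    [0,0,0],
    [0,0,0],
    [0,0,0],
    [0,0,0]
  ],
  "twist": [0,0,0,0]
}}

```text
time: 10.18
tcp_pos: [0.4635, 0.4156, 0.0333]
orientation: [-0.06, 0.998, 0.0, 0.0]
force: [-0.6, -0.5, -0.0]
finger_gap: 0.0598
```

Emit:
{"method": "send_rows", "body": {
  "grip": [0.6,0.6,0.6,0.6,0.6,0.6,0.6,0.6,0.6,0.6,0.6,0.6],
  "delta_pos": [
    [0,0,0.6],
    [0,0,0.8],
    [0,0,0.8],
    [0,0,0.8],
    [0,0,0.8],
    [0.38,-0.94,0],
    [0.38,-0.94,0],
    [0.38,-0.94,0],
    [0.38,-0.94,0],
    [0.38,-0.94,0],
    [0.38,-0.94,0],
    [0.38,-0.94,0]
  ],
  "twist": [0,0,0,0,0,-0.014,-0.014,-0.014,-0.014,-0.014,-0.014,-0.014]
}}

```text
time: 11.68
tcp_pos: [0.5304, 0.2501, 0.1292]
orientation: [-0.011, 1.0, 0.0, 0.0]
force: [0.6, 0.2, 0.1]
finger_gap: 0.0681
```

Emit:
{"method": "send_rows", "body": {
  "grip": [0.6,0.6,0.6,0.6,0.6,0.6,0.6,0.6],
  "delta_pos": [
    [0.38,-0.94,0],
    [0.38,-0.94,0],
    [0.38,-0.94,0],
    [0.38,-0.94,0],
    [0.38,-0.94,0],
    [0.38,-0.94,0],
    [0.03,-0.95,0],
    [0,0,0]
  ],
  "twist": [0,0,0,0,0,0,0,0]
}}

```text
time: 12.68
tcp_pos: [0.5881, 0.0848, 0.1291]
orientation: [-0.01, 1.0, -0.0, 0.0]
force: [-0.3, 0.2, -0.4]
finger_gap: 0.0683
```

```bash
python3 - <<'E'
from rig import *
import cv2
im=capture("scene"); cv2.imwrite("pics/s3f.png",im);cv2.imwrite("pics/s3.png",cv2.resize(im[95:235,200:360],None,fx=5,fy=4,interpolation=cv2.INTER_CUBIC))
im=capture("top"); cv2.imwrite("pics/t3f.png",im); cv2.imwrite("pics/t3.png",cv2.resize(im[130:260,60:180],None,fx=5,fy=4.5,interpolation=cv2.INTER_CUBIC))
cv2.imwrite("pics/b3.png",cv2.resize(im[165:295,365:485],None,fx=5,fy=4.5,interpolation=cv2.INTER_CUBIC))
o=readout.observe();print(o['tcp_pos'],o['force'],o['finger_gap'],o['time'],o['orientation'])
E
```

```text
[0.58781232 0.0864191  0.12883488] [-0.9116822   0.36139278  0.77655975] 0.06810654587644299 12.775 [-1.07818308e-02  9.99941844e-01  1.90879083e-04  1.58656867e-04]
```

View pics/s3.png

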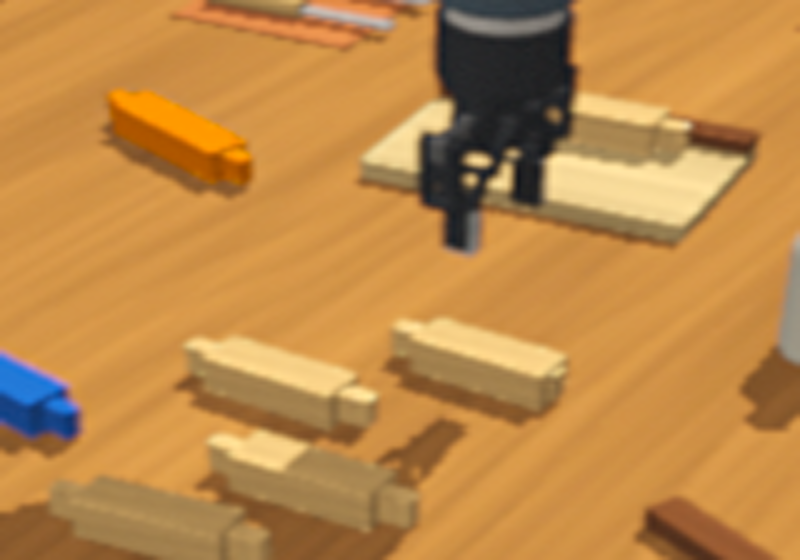

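View pics/t3.png

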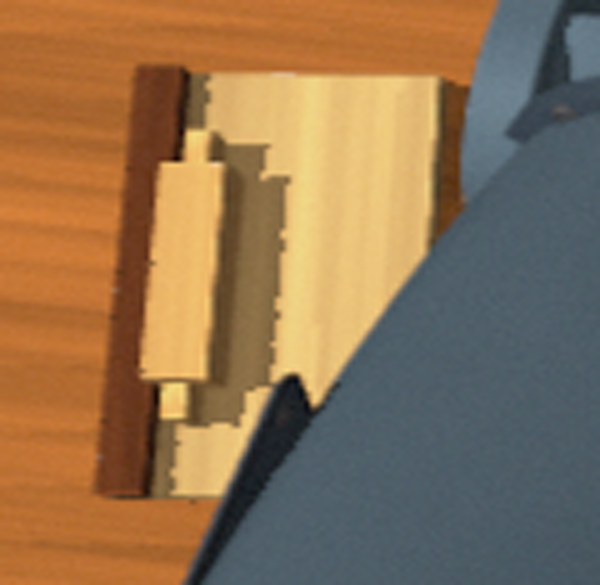

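View pics/b3.png

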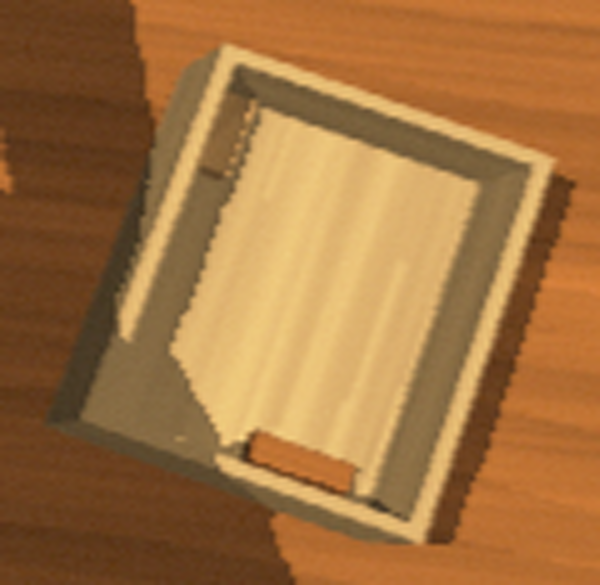

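The long rail lies on the board along the fence with its ends inside. The gripper is centred over the broken rail, so I'll grasp it and work out the box pose.

```bash
python3 - <<'E'
from fit import *
B=lambda u,v:np.array([(u+.5)/5-.5+365,(v+.5)/4.5-.5+165])
o=[("top",(.108,.083,.065),B(225,43)),("top",(.108,-.083,.065),B(556,160)),("top",(-.108,-.083,.065),B(425,544)),("top",(-.108,.083,.065),B(50,420))]
c=p2w("top",[x[2] for x in o],.065);print(c.round(3))
q,r=fit(o,[c[:,0].mean(),c[:,1].mean(),-.2]);print(q.round(4),r.round(2).tolist()); np.save("box.npy",q)
E
```

```text
[[ 0.592 -0.332  0.065]
 [ 0.548 -0.493  0.065]
 [ 0.341 -0.437  0.065]
 [ 0.382 -0.262  0.065]]
[ 0.4664 -0.3835 -0.2676] [[-0.1, -0.03], [-0.17, -0.16], [-1.05, 0.3], [5.48, -0.09]]
```

Emit:
{"method": "send_rows", "body": {
  "grip": [0.6,0.6,0.6,0.6,0.6,0.6,-1,-1,-1,-1,-1,-1],
  "delta_pos": [
    [0,0,-0.9],
    [0,0,-0.9],
    [0,0,-0.9],
    [0,0,-0.9],
    [0,0,-0.93],
    [0,0,0],
    [0,0,0],
    [0,0,0],
    [0,0,0],
    [0,0,0],
    [0,0,0],
    [0,0,0]
  ],
  "twist": [0,0,0,0,0,0,0,0,0,0,0,0]
}}

```text
time: 14.28
tcp_pos: [0.589, 0.0862, 0.0166]
orientation: [-0.011, 1.0, 0.0, 0.001]
force: [-1.6, 1.3, 6.3]
finger_gap: 0.031
```

Emit:
{"method": "send_rows", "body": {
  "grip": [-1,-1,-1,-1,-1,-1,-1,-1,-1,-1,-1,-1],
  "delta_pos": [
    [0,0,0.6],
    [0,0,0.9],
    [0,0,0.9],
    [0,0,0.9],
    [0,0,0.9],
    [0,0,0.8],
    [-0.25,-0.94,0],
    [-0.25,-0.94,0],
    [-0.25,-0.94,0],
    [-0.25,-0.94,0],
    [-0.25,-0.94,0],
    [-0.25,-0.94,0]
  ],
  "twist": [0,0,0,0,0,0,0,0,0,0,0,0]
}}

```text
time: 15.78
tcp_pos: [0.5499, -0.0556, 0.1406]
orientation: [-0.011, 1.0, -0.0, 0.0]
force: [-0.3, -0.4, -0.9]
finger_gap: 0.0312
```

Emit:
{"method": "send_rows", "body": {
  "grip": [-1,-1,-1,-1,-1,-1,-1,-1,-1,-1,-1,-1],
  "delta_pos": [
    [-0.25,-0.94,0],
    [-0.25,-0.94,0],
    [-0.25,-0.94,0],
    [-0.25,-0.94,0],
    [-0.25,-0.94,0],
    [-0.25,-0.94,0],
    [-0.25,-0.94,0],
    [-0.25,-0.94,0],
    [-0.25,-0.94,0],
    [-0.25,-0.94,0],
    [-0.25,-0.94,0],
    [-0.25,-0.94,0]
  ],
  "twist": [-0.024,-0.024,-0.024,-0.024,-0.024,-0.024,-0.024,-0.024,-0.024,-0.024,-0.024,-0.024]
}}

```text
time: 17.27
tcp_pos: [0.475, -0.3377, 0.1405]
orientation: [0.133, 0.991, -0.0, 0.0]
force: [0.3, -0.8, 0.0]
finger_gap: 0.031
```

Emit:
{"method": "send_rows", "body": {
  "grip": [-1,-1,-1],
  "delta_pos": [
    [-0.21,-0.94,0],
    [-0.21,-0.94,0],
    [0,0,0]
  ],
  "twist": [0,0,0]
}}

```text
time: 17.65
tcp_pos: [0.4642, -0.386, 0.1401]
orientation: [0.134, 0.991, -0.0, 0.0]
force: [-0.1, 0.8, -0.7]
finger_gap: 0.0309
```

```bash
python3 - <<'E'
from rig import *
import cv2
im=capture("scene"); cv2.imwrite("pics/s4.png",cv2.resize(im[90:330,40:300],None,fx=3,fy=2.4,interpolation=cv2.INTER_CUBIC))
im=capture("top"); cv2.imwrite("pics/t4.png",cv2.resize(im[130:300,330:510],None,fx=4,fy=3.5,interpolation=cv2.INTER_CUBIC))
o=readout.observe();print(o['tcp_pos'],o['force'],o['finger_gap'],o['time'],o['orientation'])
E
```

```text
[ 0.46456652 -0.38394073  0.13975069] [-0.01629888  0.07148377  0.06197931] 0.031365248642469395 17.75 [ 1.32791319e-01  9.91143922e-01  3.93165202e-04 -1.90436686e-04]
```

View pics/s4.png

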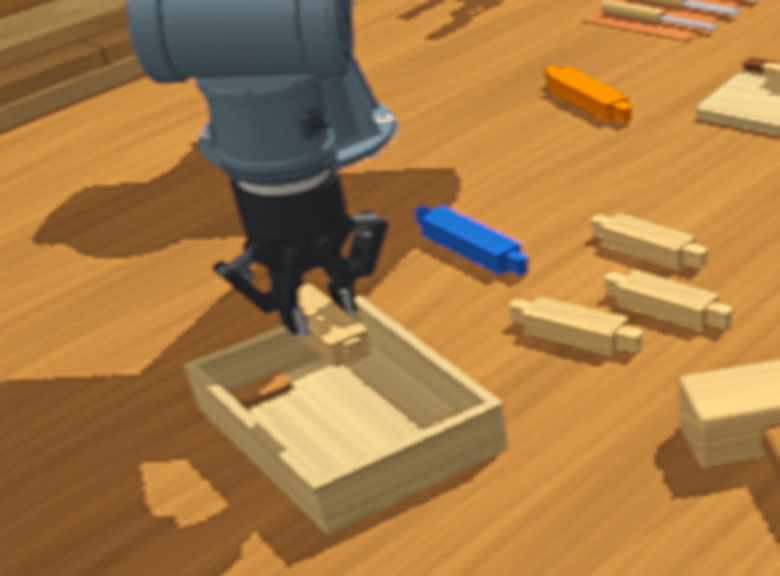

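View pics/t4.png

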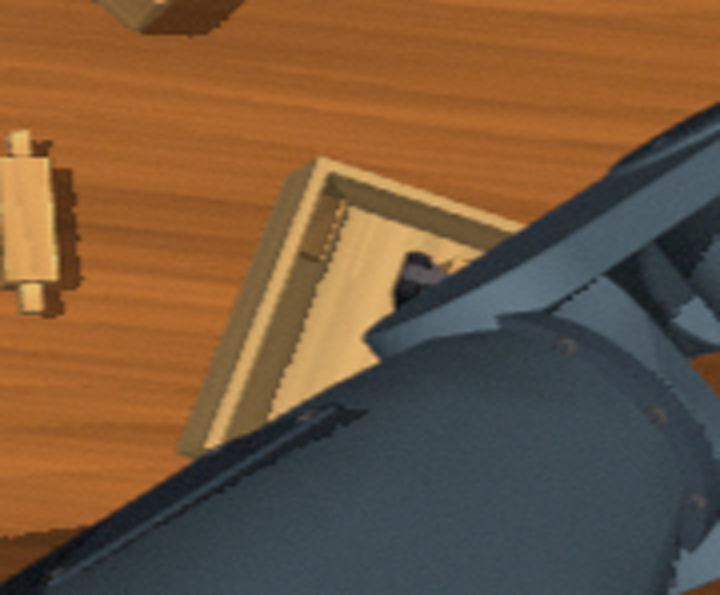

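The broken rail is held over the middle of the box. I'll lower it and release.

Emit:
{"method": "send_rows", "body": {
  "grip": [-1,-1,-1,-1,-1,-1,0,0.5,0.5,0.5,0.5,0.5],
  "delta_pos": [
    [0,0,-0.9],
    [0,0,-0.9],
    [0,0,-0.9],
    [0,0,-0.9],
    [0,0,-0.84],
    [0,0,0],
    [0,0,0],
    [0,0,0],
    [0,0,0],
    [0,0,0.6],
    [0,0,0.9],
    [0,0,0.9]
  ],
  "twist": [0,0,0,0,0,0,0,0,0,0,0,0]
}}

```text
time: 19.25
tcp_pos: [0.465, -0.3841, 0.0909]
orientation: [0.133, 0.991, -0.0, 0.0]
force: [-0.2, -1.0, -0.9]
finger_gap: 0.0637
```

Emit:
{"method": "send_rows", "body": {
  "grip": [0.5,0.5,0.5,0.5,0.5,0.5,0.5,0.5,0.5,0.5,0.5,0.5],
  "delta_pos": [
    [0,0,0.9],
    [0,0,0.9],
    [0,0,0.9],
    [0,0,0.9],
    [-0.5,0.7,0.6],
    [-0.5,0.9,0],
    [-0.4,0.9,0],
    [-0.2,0.9,0],
    [0,0.9,0],
    [0,0.9,0],
    [0,0.9,0],
    [0,0.9,0]
  ],
  "twist": [0,0,0,0,0,0,0,0,0,0,0,0]
}}

```text
time: 20.75
tcp_pos: [0.4249, -0.2073, 0.1941]
orientation: [0.132, 0.991, -0.0, 0.0]
force: [-0.0, -0.2, 0.2]
finger_gap: 0.0641
```

```bash
python3 - <<'E'
from rig import *
import cv2
im=capture("scene"); cv2.imwrite("pics/s5f.png",im)
im=capture("top"); cv2.imwrite("pics/t5f.png",im)
o=readout.observe();print(o['tcp_pos'],o['force'],o['finger_gap'],o['time'],o['orientation'])
E
```

```text
[ 0.42474602 -0.20626127  0.19386177] [ 0.20649181 -0.3573923  -0.10226292] 0.0643359800594904 20.85 [ 1.31363142e-01  9.91334196e-01  4.17522739e-04 -2.49510123e-04]
```

View pics/s5f.png

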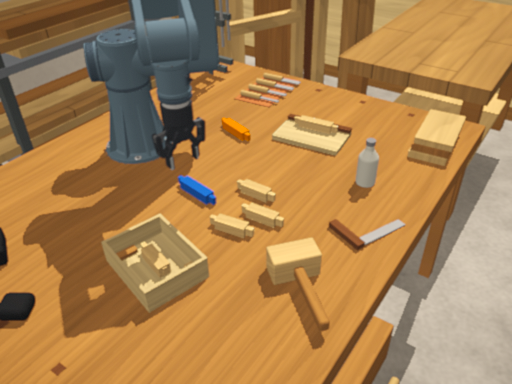

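View pics/t5f.png

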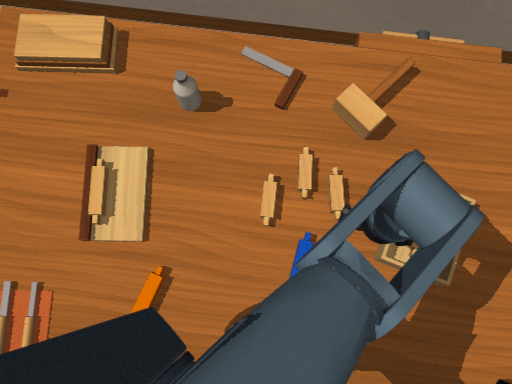

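Scene view: the broken rail lies flat in the box at (155,260). The long rail is on the hook at (316,126), and the other things haven't moved. Next I'll check how snug the long rail is.

```bash
python3 - <<'E'
import cv2
from fit import *
t=cv2.imread("pics/t5f.png");s=cv2.imread("pics/s5f.png")
T=cv2.resize(t[140:246,74:160],None,fx=5.5,fy=5.5,interpolation=cv2.INTER_CUBIC)
S=cv2.resize(s[108:158,268:358],None,fx=8,fy=8,interpolation=cv2.INTER_CUBIC)
cv2.imwrite("pics/t5.png",T);cv2.imwrite("pics/s5.png",S)
a=[cv2.imread(f"pics/{n}0.png").astype(int) for n in("scene",)]
E
```

```text
(no output)
```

View pics/t5.png

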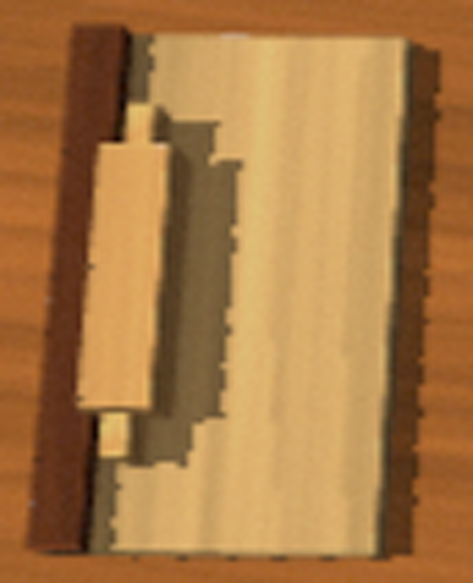

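View pics/s5.png

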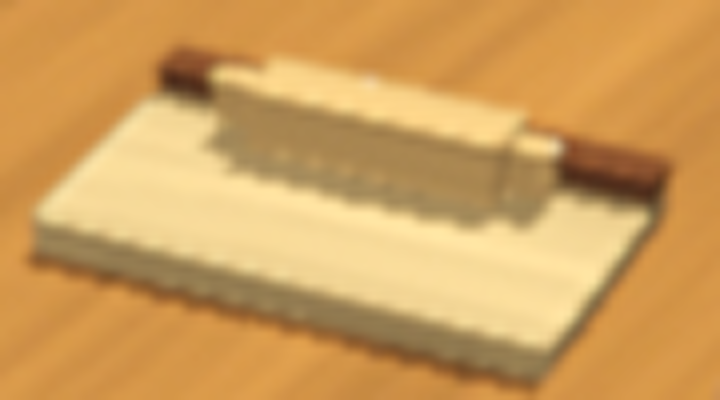

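```bash
python3 - <<'E'
from fit import *
T=lambda u,v:np.array([(u+.5)/5.5-.5+74,(v+.5)/5.5-.5+140])
L=[("top",(.06,.016,.05),T(98,143)),("top",(.06,-.016,.05),T(169,145)),("top",(-.06,.016,.05),T(78,408)),("top",(-.06,-.016,.05),T(150,410))]
K=[("top",(.12,-.075,.018),T(407,40)),("top",(-.12,-.075,.018),T(380,556)),("top",(.12,.075,.032),T(74,26)),("top",(.12,.051,.032),T(126,27)),("top",(-.12,.075,.032),T(28,550)),("top",(-.12,.051,.032),T(84,551))]
l,r=fit(L,[.46,.41,.1]);k,r2=fit(K,[.46,.37,.1]);print(l,k,abs(r).max(),abs(r2).max())
c,s=np.cos(k[2]),np.sin(k[2]);d=l[:2]-k[:2];print("rel",c*d[0]+s*d[1],-s*d[0]+c*d[1],l[2]-k[2])
E
```

```text
[0.46390515 0.41501956 0.1253042 ] [0.4680471  0.37918762 0.11999161] 0.3793487351828446 0.6006070436107223
rel 0.0001770598356787556 0.03607009724555571 0.005312582875623584
```

```bash
python3 -c "
from rig import order
print(order.hand_in())"
```

```text
the job is handed in; nothing more can be done
None
```

The job is handed in: the snapped rail is in the offcut box and the long rail is on the bench hook, snug against the fence. It took about 21 s of the 58 s, and the hand-in gave no verdict.

- **Long rail:** I pushed it along the board until the fence pushed back with about 11 N, then let go. The final picture fit puts it at x ≈ 0 mm, y ≈ 36 mm on the hook (limits 31.5 to 38) and 0.005 rad off parallel (limit 0.05). That is about 1 mm past exact contact, which is within the calibration error. Both ends are well inside the board. I didn't measure its height, but it looks flat on the board.
- **Snapped rail:** The last scene picture shows it lying flat near the middle of the box. I confirmed this by eye only. The box's pose fit had one poor corner (about 5 px off), but there was plenty of room to spare.
- **Everything else:** By eye, the good rails, try square, bottle, mallet and the blue and orange look-alikes are where they started. The gripper was empty and clear of everything at hand-in.

No check failed.

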